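Sort the test bench leftovers into their trays

ROBOT

A 6-joint arm with a two-finger parallel gripper is mounted at the origin on a cart in front of the work surface, level with it; the furniture and walls round the work are solid. World frame = base frame: x ahead of the robot, y to its left, z up, the work surface at z = 0. Lengths are in mm, angles in rad, forces in N, time in s.
With the tool pointing down it reaches from about 275 to 1000 mm from the base axis. Payload 8.4 kg.
Tool frame: the origin (TCP) lies on the centre line of the jaws, within the pads' length; the fingertips stand r.tip_reach ahead of it and the grasp point (between the pads) lies 11 mm behind it (r.tip_reach is the distance from the TCP to the fingertips, in mm); z points along the fingers, y is the line along which they close (so a half turn about z gives the same grasp; the last joint's range is limited). The gripper opens to 85 mm and grips with 20 to 120 N. Pads are 22 mm wide; open, the fingers measure 114 mm over their backs; the gripper's body (76 mm by 85 mm) begins 54 mm behind the grasp point. The pads swing forward as they close: fully open they stand 13 mm farther back than shut.
Start: joints at [-1.158, 0.353, 1.633, -0, 1.155, -0.002], TCP at [251.878, -572.001, 239.281] pointing down, gripper open.
Joint ranges: [-2.63, 2.63], [-0.92, 2.1], [0.06, 2.66], [-1.3, 4.44], [0, 2.69], [-3.02, 3.02]. Speed limits (rad/s): [2.22, 2.22, 2.79, 3.14, 3.14, 3.14].

INTERFACE

Orientations are given as [roll, pitch, yaw] about the fixed x, y, z axes, in that order (R = Rz(yaw) Ry(pitch) Rx(roll)).
In Python, from rig import r gives the robot as it stands.
- The arm moves only by the tool carry_out, never from a script. Its argument "targets" is a list of rows, each an object with "dp": the shift along the tool's x, y, z in mm, a list of three; "yaw": the turn about the tool's z in degrees. A call has 1 to 12 rows; each row is the pose to reach, as a shift and turn from the pose commanded when the call began, along the tool's axes at that moment; what a row does not reach only later rows make up. A row lasts 1/8 s, in which the tool goes at most 62.5 mm and 10.7 degrees, less where a joint would pass 70% of its speed; a pose out of reach is approached as far as the arm can. A call with a gripper value outside its range is refused whole. "fingers" is the opening, from -1 (shut) to 1 (fully open), so that 0 is half open, set as the call begins (left out, the last holds). The fingers move at their own pace and stop on an object; "grip_force" is the grip in N (left out, the last holds). Time passes only in rows, so rows that repeat a pose let the fingers close. It gives the time, the measured TCP pose, the force, the opening and the grip force at its end, in the units of the state.
- r.sense(): the state, without advancing time (a new reading comes with each control period).
- r.grab_frame(name): name is "side" or "top"; returns the picture (480x640x3 uint8, red, green, blue); there is no depth.
- r.get_calibration(name): a dict with "fx", "fy", "cx", "cy" (pixels), "rvec" (rotation vector, rad) and "tvec" (3), from world to camera coordinates, as OpenCV has them. Camera axes: x right, y down, z forward; pixel columns grow to the right and rows downward; lengths in mm; the calibration is good to about 2 mm. A picture is of the moment at which its call begins. get_calibration takes no time and is no camera call.
- r.sign_off(): hands the job in; it is judged then, once.
The state is a dict: "clock": time; "qpos": joint angles; "qvel": joint speeds; "joint_efforts": joint torques, N m; "eef_pos": TCP position; "tcp_rot": TCP orientation; "contact_force": force on the tool from outside, world axes, zero at the start; "wrist_torque": the same for the moment, N m; "opening": opening from 0.0 (shut) to 1.0 (fully open); "grasp_force": force on a finger pad.
Only numpy, scipy, OpenCV 4.12 (cv2) and the standard library are available. Lean on these libraries where they do the work, as an engineer would, in place of code of your own. Each camera call takes 0.05 s, during which the arm holds its last target. There are 200 camera calls.

TASK

Sort the things left on the bench after the mortar test: both loose mortar cubes go into the blue tray, both capped vials into the yellow tray and the red rubber bung into the green tray, each standing upright on the tray's floor, as it stands now, with a bay to itself. Do not shift or knock over the amber dropper bottle or the roll of tape standing among them.

Things in the scene. Friction and masses are not known exactly. Their poses are not given: they have to be found in the camera images.
- cube_a: grey cast mortar test cube, 28 x 28 x 28 mm, standing on the worktop; origin at the centre of its underside, x and y square to its sides, z up; the two cubes are interchangeable
- cube_b: grey cast mortar test cube, 28 x 28 x 28 mm, standing on the worktop; origin at the centre of its underside, x and y square to its sides, z up; the two cubes are interchangeable
- vial_white: small capped glass vial with a white screw cap, upright, 25 mm diameter, 53 mm tall (body up to 42 mm, cap above it 22 mm wide); origin at the centre of its underside, z up its axis
- vial_black: small capped glass vial with a black screw cap, upright, 25 mm diameter, 53 mm tall (body up to 42 mm, cap above it 22 mm wide); origin at the centre of its underside, z up its axis
- bung: solid dark red rubber bung, a slightly tapered plug up to 31 mm in diameter and 26 mm tall, standing on the worktop; origin at the centre of its underside, z up its axis
- tray_blue: fixed open blue plastic tray, 156 (x) x 82 (y) x 13 mm high, walls and floor 3 mm thick, with a cross wall in the middle that makes two square bays of about 73 x 76 mm side by side along the tray's x; bay centres at x = -38.5 mm and x = +38.5 mm, y = 0, their floor at z = 3 mm. A white card is clipped to the wall at -x. Origin: centre of its underside, z up
- tray_yellow: fixed open yellow plastic tray, 156 (x) x 82 (y) x 13 mm high, walls and floor 3 mm thick, with a cross wall in the middle that makes two square bays of about 73 x 76 mm side by side along the tray's x; bay centres at x = -38.5 mm and x = +38.5 mm, y = 0, their floor at z = 3 mm. A white card is clipped to the wall at -x. Origin: centre of its underside, z up
- tray_green: fixed open green plastic tray, 156 (x) x 82 (y) x 13 mm high, walls and floor 3 mm thick, with a cross wall in the middle that makes two square bays of about 73 x 76 mm side by side along the tray's x; bay centres at x = -38.5 mm and x = +38.5 mm, y = 0, their floor at z = 3 mm. A white card is clipped to the wall at -x. Origin: centre of its underside, z up
- dropper: amber glass dropper bottle with a black rubber bulb, loose, upright, 32 mm diameter, 96 mm tall; to be left alone; origin at the centre of its underside
- tape: roll of beige masking tape lying flat, loose, 66 mm diameter, 19 mm high; to be left alone; origin at the centre of its underside
Things that resemble listed ones, but are neither listed nor needed, are in the scene too. Leave any turquoise look-alike of the cube_b alone.

How it is judged:
By the outcome, as a careful person would: the job done as asked, in the order asked, and still so for the second after the job is handed in, with the robot touching nothing.
It also fails if it takes over 128 s, if anything falls off the work surface, if the arm or the gripper's body presses on something with over 40 N, if the wrist force passes 120 N, or if a joint passes its speed limit or range.

## Working session

There is one attempt and no reset: what is moved stays moved. The work goes in short steps, Python scripts to look and compute and a tool call to move; the robot and the scene stay as the last step left them, time stands still between calls to the robot, and variables do not carry over. Pictures are saved under pics/ and viewed, at most 14 in all, crops included, and the job is handed in when it is done.

Besides the shell and the picture viewer there is one more tool, called after "Call:" by a JSON object that holds its "op" and its "data". carry_out: Moves the arm, as the interface text tells. Its arguments: {"type":"object","properties":{"targets":{"type":"array","items":{"type":"object","properties":{"dp":{"type":"array","items":{"type":"number"}},"yaw":{"type":"number"}}}},"fingers":{"type":"number"},"grip_force":{"type":"number"}},"required":["targets"]}

```bash
mkdir -p pics; python3 - <<'E'
from rig import r
import cv2
for n in("top","side"):
    cv2.imwrite(f"pics/{n}0.png",r.grab_frame(n)[:,:,::-1]); c=r.get_calibration(n); print(c)
print(r.sense(), r.tip_reach)
E
```

```text
{'fx': 457.37124502383637, 'fy': 457.37124502383637, 'cx': 316.28130499574297, 'cy': 241.55897908646006, 'rvec': array([ 2.14167144, -2.10212204,  0.21029615]), 'tvec': array([ 47.41556756, 436.06718805, 814.47042968])}
{'fx': 518.4556157457512, 'fy': 518.4556157457512, 'cx': 309.7856262951545, 'cy': 238.32756259788246, 'rvec': array([ 2.00135878, -0.52032858,  0.31491307]), 'tvec': array([-355.51083802,  151.86780849,  700.6877938 ])}
{'clock': 0.1, 'qpos': array([-1.15840272e+00,  3.53618709e-01,  1.63409173e+00,  1.37345390e-05,
        1.15521481e+00, -2.38095552e-03]), 'qvel': array([-0.00131035, -0.00016466, -0.00233512,  0.0005124 ,  0.00037357,
        0.00035559]), 'joint_efforts': array([ 2.32295190e-05, -6.06359696e+01, -3.42820752e+01, -7.97352618e-05,
        4.01582569e-03,  9.55189421e-06]), 'eef_pos': array([ 251.70177474, -571.5917435 ,  238.59820971]), 'tcp_rot': array([-3.14026010e+00, -1.57308677e-05,  4.14768998e-01]), 'contact_force': array([0.07902196, 1.34076136, 0.02072813]), 'wrist_torque': array([ 0.00191869, -0.01350621,  0.04491083]), 'grasp_force': 0.0, 'opening': 0.9964928692907726} 8.0
```

View pics/top0.png

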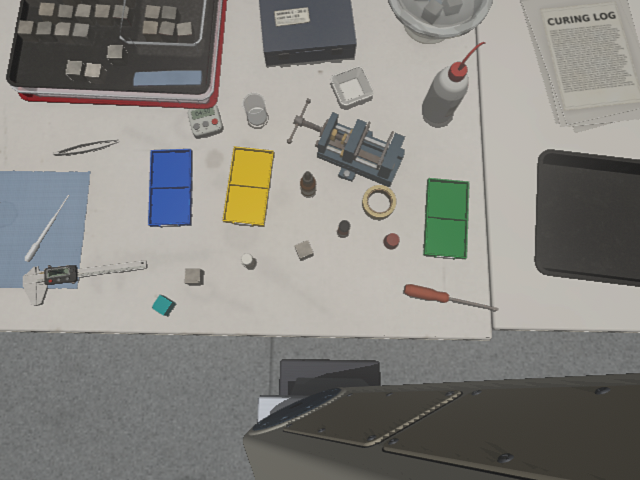

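View pics/side0.png

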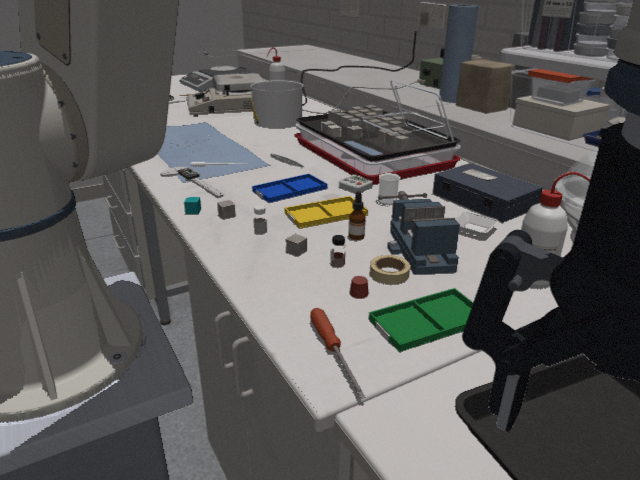

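Candidates, in top-view pixels:
- **Cubes:** the grey ones at (193,276) and (304,250) are the loose ones. The turquoise look-alike at (163,305) and the cubes in the rear curing tray, around (60,30), stay.
- **Vials:** white cap at (249,261), black cap at (344,228). The dropper at (308,184) and the grey cup at (256,110) stay.
- **Bung:** the dark red one at (391,241). The screwdriver handle at (425,292) and the red bottle cap at (458,70) are not it.
- **Trays:** blue (171,188), yellow (249,187), green (446,218). The tape is at (379,202).

Next I'll check this in a close crop and measure.

```bash
cat > h.py <<'E'
import numpy as np, cv2
from rig import r
def cam(n):
    c=r.get_calibration(n); K=np.array([[c['fx'],0,c['cx']],[0,c['fy'],c['cy']],[0,0,1]]); R=cv2.Rodrigues(c['rvec'])[0]
    return K,R,np.array(c['tvec'],float).ravel()
def ray(n,uv,z):
    K,R,t=cam(n); o=-R.T@t; d=R.T@np.linalg.inv(K)@np.array([*uv,1.]); return o+d*(z-o[2])/d[2]
def proj(n,p):
    K,R,t=cam(n); q=K@(R@np.array(p,float)+t); return q[:2]/q[2]
E
python3 - <<'E'
from h import *
t=cv2.imread("pics/top0.png"); s=cv2.imread("pics/side0.png")
a=cv2.resize(t[140:325,140:480],None,fx=2.3,fy=2.3,interpolation=cv2.INTER_CUBIC)
b=cv2.resize(s[165:355,165:495],(a.shape[1],int(190*a.shape[1]/330)),interpolation=cv2.INTER_CUBIC)
cv2.imwrite("pics/cropT.png",a); cv2.imwrite("pics/cropS.png",b)
print("cam",[-cam(n)[1].T@cam(n)[2] for n in("top","side")])
hsv=cv2.cvtColor(t,cv2.COLOR_BGR2HSV)
for nm,lo,hi in(("blue",(105,120,60),(125,255,255)),("yellow",(18,140,90),(32,255,255)),("green",(50,120,50),(80,255,255))):
    m=cv2.inRange(hsv,lo,hi); m[:140]=0
    m=cv2.morphologyEx(m,cv2.MORPH_CLOSE,np.ones((5,5)))
    c=max(cv2.findContours(m,0,2)[0],key=cv2.contourArea)
    P=np.array([ray("top",p[0],13)[:2] for p in c],np.float32); print(nm,cv2.minAreaRect(P))
for nm,x in dict(cubeL=(193,276),cubeR=(304,250),white=(249,261),black=(344,228),bung=(391,241),dropper=(308,184),tape=(379,202)).items(): 
  print(nm,ray("top",x,{'white':45,'black':45,'dropper':70}.get(nm,20)).round())
E
```

```text
cam [array([270.68920413,  57.80674476, 882.69510274]), array([  42.4555666 , -653.82466633,  459.48449609])]
blue ((546.6885986328125, 347.9363098144531), (156.03067016601562, 81.1594467163086), 3.2175068855285645)
yellow ((552.3472900390625, 192.93043518066406), (81.25931549072266, 156.10870361328125), 84.72723388671875)
green ((493.7644348144531, -198.8601531982422), (77.78072357177734, 151.53916931152344), 85.60934448242188)
cubeL [369. 287.  20.]
cubeR [423.  79.  20.]
white [396. 179.  45.]
black [461.   4.  45.]
bung [443. -88.  20.]
dropper [538.  73.  70.]
tape [521. -66.  20.]
```

View pics/cropT.png

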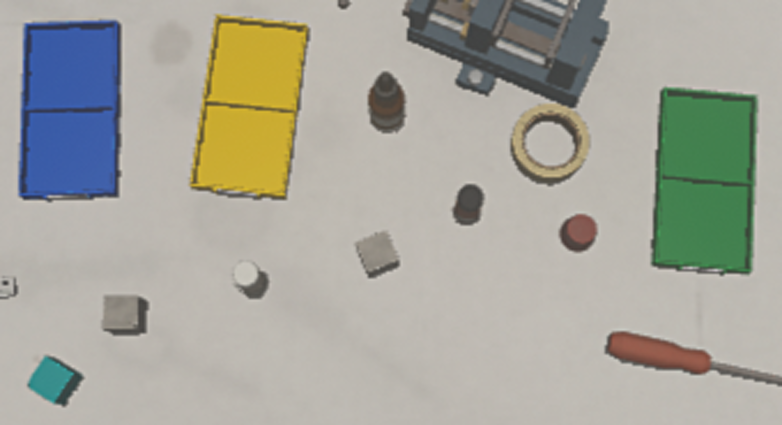

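View pics/cropS.png

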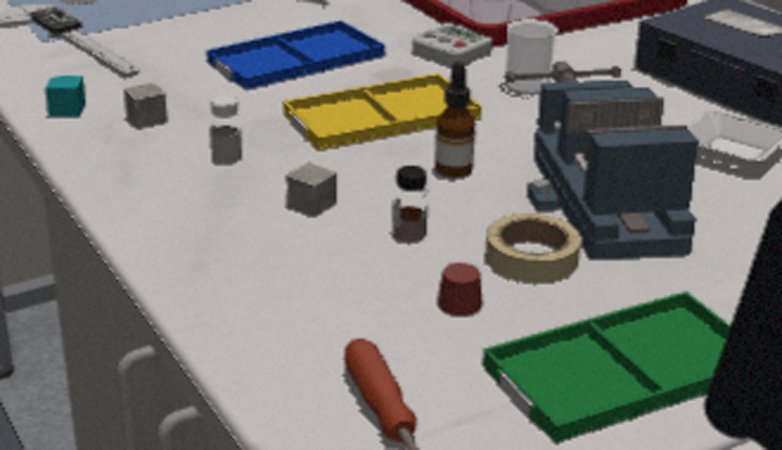

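The crops confirm the choice. Grey cubes are at top crop (123,314) and (378,254), the white cap at (246,277), the black cap at (470,195) and the bung at (579,232). The turquoise cube at (54,380) stays. I'll measure with colour masks in both views.

```bash
cat > m.py <<'E'
from h import *
def comp(img,uv,f,w=22):
    u,v=uv; roi=img[v-w:v+w,u-w:u+w]; m=f(cv2.cvtColor(roi,cv2.COLOR_BGR2HSV).astype(int)).astype(np.uint8)
    n,l,st,ce=cv2.connectedComponentsWithStats(m); d=[np.hypot(*(ce[i]-w))+ (99 if st[i,4]<15 else 0) for i in range(1,n)]
    i=1+int(np.argmin(d)); ys,xs=np.where(l==i)
    return np.c_[xs+u-w,ys+v-w].astype(float), st[i,4]
def tri(a,b):
    A=[];B=[]
    for n,uv in(("top",a),("side",b)):
        K,R,t=cam(n);o=-R.T@t;d=R.T@np.linalg.inv(K)@np.array([*uv,1.]);d/=np.linalg.norm(d);M=np.eye(3)-np.outer(d,d);A.append(M);B.append(M@o)
    p=np.linalg.solve(sum(A),sum(B)); e=np.linalg.norm(A[0]@p-B[0]); return p,e
E
python3 - <<'E'
from m import *
t=cv2.imread("pics/top0.png"); s=cv2.imread("pics/side0.png")
for p in((193,276),(304,250),(249,261),(344,228),(391,241),(220,300)): 
    print(p, cv2.cvtColor(t,cv2.COLOR_BGR2HSV)[p[1]-10:p[1]+12:2,p[0]].tolist())
V=lambda lo,hi:(lambda h:(h[...,2]>=lo)&(h[...,2]<hi))
red=lambda h:((h[...,0]<10)|(h[...,0]>170))&(h[...,1]>90)
for nm,a,b,f,g in(("cubeL",(193,276),(227,210),V(60,172),V(40,172)),("cubeR",(304,250),(297,244),V(60,172),V(40,172)),("blackcap",(345,225),(338,240),V(0,62),V(0,50)),("bung",(391,241),(359,287),red,red)):
    P,n=comp(t,a,f);Q,k=comp(s,b,g); print(nm,P.mean(0).round(1),n,Q.mean(0).round(1),k, tri(P.mean(0),Q.mean(0)), P.min(0),P.max(0))
sh=cv2.cvtColor(s,cv2.COLOR_BGR2HSV)
print(sh[200:222,260].tolist())
np.set_printoptions(linewidth=250)
print(cv2.cvtColor(t,cv2.COLOR_BGR2HSV)[250:272,236:262,2])
print(cv2.cvtColor(t,cv2.COLOR_BGR2HSV)[236:264,290:318,2])
E
```

```text
(193, 276) [[19, 15, 189], [18, 19, 161], [19, 26, 136], [19, 26, 139], [19, 28, 148], [18, 26, 148], [16, 26, 146], [18, 27, 140], [21, 29, 143], [18, 17, 77], [19, 15, 188]]
(304, 250) [[19, 15, 191], [21, 29, 151], [19, 28, 147], [20, 27, 144], [19, 29, 150], [17, 27, 149], [18, 29, 148], [18, 27, 141], [21, 16, 164], [15, 19, 81], [19, 15, 189]]
(249, 261) [[16, 15, 188], [19, 16, 179], [23, 16, 195], [23, 15, 199], [25, 15, 198], [25, 15, 201], [21, 13, 133], [17, 25, 91], [19, 24, 86], [17, 17, 104], [20, 16, 193]]
(344, 228) [[18, 16, 192], [25, 15, 99], [18, 17, 76], [23, 13, 78], [15, 13, 78], [23, 13, 78], [23, 13, 76], [12, 42, 79], [11, 49, 83], [20, 19, 81], [19, 15, 188]]
(391, 241) [[22, 15, 192], [5, 72, 148], [5, 100, 132], [5, 94, 133], [5, 91, 132], [5, 91, 132], [5, 97, 134], [5, 79, 103], [8, 49, 78], [10, 30, 127], [20, 16, 193]]
(220, 300) [[16, 15, 188], [16, 15, 186], [18, 17, 185], [16, 15, 184], [15, 14, 183], [19, 15, 184], [23, 17, 185], [16, 15, 186], [19, 15, 187], [16, 15, 188], [16, 15, 188]]
cubeL [193.9 276.4] 338 [226.1 209.4] 331 (array([368.40217709, 287.18453759,  13.99336413]), np.float64(0.053716102360439985)) [184. 268.] [204. 285.]
cubeR [303.7 250.3] 272 [295.9 244.8] 436 (array([422.8241114 ,  79.42759922,  14.08500576]), np.float64(0.20187816897872754)) [294. 241.] [313. 260.]Traceback (most recent call last):
  File "<stdin>", line 8, in <module>
  File "m.py", line 5, in comp
    i=1+int(np.argmin(d)); ys,xs=np.where(l==i)
            ~~~~~~~~~^^^
    return _wrapfunc(a, 'argmin', axis=axis, out=out, **kwds)
    return _wrapit(obj, method, *args, **kwds)
    result = getattr(arr, method)(*args, **kwds)
ValueError: attempt to get argmin of an empty sequence
```

```bash
python3 - <<'E'
from m import *
np.set_printoptions(linewidth=250)
t=cv2.imread("pics/top0.png"); s=cv2.imread("pics/side0.png")
V=lambda lo,hi:(lambda h:(h[...,2]>=lo)&(h[...,2]<hi))
redt=lambda h:((h[...,0]<10)&(h[...,1]>60)&(h[...,2]>115)); reds=lambda h:((h[...,0]<10)|(h[...,0]>170))&(h[...,1]>85)
P,n=comp(t,(391,239),redt); c,rad=cv2.minEnclosingCircle(P.astype(np.float32)); print("bung top",P.mean(0),c,rad,n,ray("top",P.mean(0),26))
Q,k=comp(s,(359,287),reds); print(Q.mean(0),k,tri(P.mean(0),(Q[:,0].mean(),Q[:,1].mean())))
P,n=comp(t,(344,226),lambda h:(h[...,2]<115)&(h[...,1]<28)); Pb,nb=comp(t,(344,228),V(0,120)); Q,k=comp(s,(338,240),V(0,75),14)
print("black",P.mean(0),P.min(0),P.max(0),n,Q.mean(0),Q.min(0),Q.max(0),k,tri(P.mean(0),Q.mean(0)),"all",Pb.mean(0),nb,ray("top",Pb.mean(0),26))
P,n=comp(t,(249,265),V(0,150)); print("white body",P.mean(0),P.min(0),P.max(0),n)
print(cv2.cvtColor(t,cv2.COLOR_BGR2HSV)[250:274,238:262,2])
print(cv2.cvtColor(s,cv2.COLOR_BGR2HSV)[204:238,248:274,2])
# cube yaw: top face
for c in((193,276),(304,250)):
    P,n=comp(t,c,V(125,165)); W=np.array([ray("top",p,28)[:2] for p in P],np.float32); print("cube",n,cv2.minAreaRect(W))
E
```

```text
bung top [392.61016949 238.97457627] (392.70001220703125, 238.89999389648438) 6.140140056610107 118 [446.09927439 -90.39016724  26.        ]
[358.98787879 286.97272727] 330 (array([446.84936154, -91.63914466,  13.46456059]), np.float64(1.9703595272637386))
black [344.08653846 225.67307692] [339. 220.] [349. 231.] 104 [338.34285714 239.73333333] [333. 235.] [344. 244.] 105 (array([465.09334552,   4.09304649,  48.29565607]), np.float64(0.11027402520026552)) all [343.19886364 228.77840909] 176 [464.24386946   4.27423732  26.        ]
white body [250.96875    264.23958333] [242. 257.] [256. 269.] 96
[[187 186 185 186 186 185 185 186 186 186 187 188 188 187 187 187 186 186 187 187 188 187 188 189]
 [187 187 186 186 187 187 186 187 186 187 187 188 188 187 187 187 186 186 186 187 188 188 188 188]
 [188 187 186 188 188 187 186 186 187 186 186 187 189 189 187 188 186 187 187 187 188 187 187 188]
 [189 188 188 187 189 183 172 178 184 179 179 179 186 189 187 187 187 187 187 187 187 187 187 188]
 [189 189 188 188 187 184 186 196 198 197 194 178 162 184 188 187 187 186 187 186 186 186 187 187]
 [
[... 5034 characters left out ...]
72  76  76  87 101 165 180 182 181 183 183 186 184 185]
 [187 186 186 187 187 186 184 136 104 103 113 110 102 105 107 146 174 180 179 180 180 178 181 183 186 188]
 [188 187 185 185 186 186 184 184 182 185 182 182 181 183 181 182 181 180 179 183 179 181 177 183 185 183]
 [188 185 185 187 187 182 183 185 185 181 183 184 181 180 181 182 181 181 179 180 183 177 181 180 180 184]
 [184 186 186 186 184 184 185 184 184 183 181 182 180 179 177 179 181 181 179 181 181 180 181 182 183 184]]
cube 224 ((369.5574951171875, 287.725341796875), (26.35957908630371, 28.107515335083008), 1.0817327499389648)
cube 205 ((423.4758605957031, 79.50750732421875), (28.60000228881836, 30.2607421875), 22.973623275756836)
```

```bash
cat > go.py <<'E'
import sys
from h import *
s=r.sense(); p=s['eef_pos']; y=s['tcp_rot'][2]
def go(x,yy,z,yaw=None):
    d=np.array([x,yy,z])-p; dp=[np.cos(y)*d[0]+np.sin(y)*d[1], np.sin(y)*d[0]-np.cos(y)*d[1], -d[2]]
    t=0 if yaw is None else -(np.degrees(np.radians(yaw)-y)+180)%360-180
    t=0 if yaw is None else ((np.degrees(y)-yaw)+180)%360-180
    print("dp",np.round(dp,1),"yaw",round(t,1), "dist",np.linalg.norm(d).round())
if __name__=="__main__":
    print(s['clock'],p.round(1),np.degrees(y).round(1),"op",s['opening'],"gf",s['grasp_force'],"tip",r.tip_reach,"q6",s['qpos'][5])
    for a in sys.argv[1:]: go(*map(float,a.split(',')))
E
python3 go.py 369,287.5,120,91
python3 - <<'E'
from m import *
a,b=(246.2,258.3),(259.7,209.5)
print("white",ray("top",a,53),ray("side",b,48),tri(a,b), "turq",ray("top",(163,305),20), "tape",ray("top",(379.5,202),19),"bungside",ray("side",(359,287),13))
E
```

```text
0.1 [ 251.7 -571.6  238.6] 23.8 op 0.9964928692907726 gf 0.0 tip 8.0 q6 -0.0023809555207446693
dp [ 453.5 -739.   118.6] yaw -67.2 dist 875.0
white [399.22653579 183.47463999  53.        ] [399.53599982 183.43523404  48.        ] (array([399.99784034, 184.3249369 ,  47.55646728]), np.float64(0.07616884632822721)) turq [313.22648799 339.47868261  20.        ] tape [520.95738869 -66.93053684  19.        ] bungside [445.07906396 -90.91891941  13.        ]
```

Call:
{"op": "carry_out", "data": {"targets": [{"dp": [15, -25, 2], "yaw": -4}, {"dp": [45, -75, 6], "yaw": -10}, {"dp": [77, -125, 12], "yaw": -16}, {"dp": [109, -177, 20], "yaw": -22}, {"dp": [141, -230, 28], "yaw": -28}, {"dp": [173, -282, 36], "yaw": -34}, {"dp": [205, -335, 44], "yaw": -40}, {"dp": [237, -387, 52], "yaw": -46}, {"dp": [269, -439, 60], "yaw": -52}, {"dp": [301, -491, 68], "yaw": -58}, {"dp": [333, -543, 76], "yaw": -64}, {"dp": [365, -595, 84], "yaw": -67}], "fingers": 0.3, "grip_force": 40}}

```text
clock: 1.6
eef_pos: [346.1, 121.8, 155.2]
tcp_rot: [3.141, -0.0, 1.587]
contact_force: [2.1, -0.6, 0.2]
opening: 0.65
grasp_force: 0.0
```

```bash
python3 go.py 369,287.5,120,91 369,287.5,18,91
```

```text
1.6 [346.1 121.8 155.2] 90.9 op 0.6502775790545388 gf 0.0 tip 8.0 q6 0.3183741572204973
dp [165.3  25.6  35.2] yaw -0.1 dist 171.0
dp [165.3  25.6 137.2] yaw -0.1 dist 216.0
```

Call:
{"op": "carry_out", "data": {"targets": [{"dp": [45, 7, 15], "yaw": 0}, {"dp": [90, 14, 35], "yaw": 0}, {"dp": [130, 20, 55], "yaw": 0}, {"dp": [155, 24, 70], "yaw": 0}, {"dp": [165, 25.5, 75], "yaw": 0}, {"dp": [165, 25.5, 75], "yaw": 0}, {"dp": [165, 25.5, 75], "yaw": 0}]}}

```text
clock: 2.48
eef_pos: [369.4, 284.1, 80.7]
tcp_rot: [3.142, 0.0, 1.584]
contact_force: [-0.0, -0.1, 1.0]
opening: 0.649
grasp_force: 0.0
```

```bash
python3 go.py 369,287.5,18,91; python3 - <<'E'
from h import *
a=r.grab_frame("top")[200:330,120:300,::-1];b=r.grab_frame("side")[120:260,150:344,::-1]
cv2.imwrite("pics/c1.png",np.hstack([cv2.resize(a,(400,290)),cv2.resize(b,(400,290))]))
E
```

```text
2.475 [369.4 284.1  80.7] 90.7 op 0.649450058750926 gf 0.0 tip 8.0 q6 0.6399001327367283
dp [ 3.4 -0.3 62.7] yaw -0.3 dist 63.0
```

View pics/c1.png

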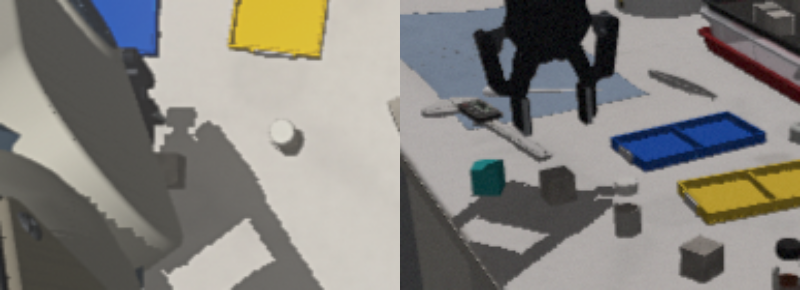

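The gripper's fingers (crop px 520 and 587) hang centred over the cube at crop (557,185), clear of the turquoise cube. I'll go down and grip.

Call:
{"op": "carry_out", "data": {"targets": [{"dp": [2, 0, 15], "yaw": 0}, {"dp": [3.4, 0, 32], "yaw": 0}, {"dp": [3.4, 0, 48], "yaw": 0}, {"dp": [3.4, 0, 58], "yaw": 0}, {"dp": [3.4, 0, 62.5], "yaw": 0}, {"dp": [3.4, 0, 62.5], "yaw": 0}, {"dp": [3.4, 0, 62.5], "yaw": 0}]}}

```text
clock: 3.45
eef_pos: [369.6, 288.6, 18.1]
tcp_rot: [3.141, -0.0, 1.584]
contact_force: [-0.0, -0.2, 0.0]
opening: 0.649
grasp_force: 0.0
```

Call:
{"op": "carry_out", "data": {"targets": [{"dp": [0, 0, 0]}, {"dp": [0, 0, 0]}, {"dp": [0, 0, 0]}, {"dp": [0, 0, 0]}, {"dp": [0, 0, 0]}, {"dp": [0, 0, 0]}], "fingers": -1, "grip_force": 40}}

```text
schema error: expected keys dp, yaw
```

```bash
python3 go.py 369,287.5,100,91 585,350,60,94 585,350,22,94
```

```text
3.45 [369.6 288.6  18.1] 90.8 op 0.6491547162567617 gf 0.0 tip 8.0 q6 0.6462441401228038
dp [ -1.1  -0.7 -81.9] yaw -0.2 dist 82.0
dp [ 58.5 216.2 -41.9] yaw -3.2 dist 228.0
dp [ 58.5 216.2  -3.9] yaw -3.2 dist 224.0
```

Call:
{"op": "carry_out", "data": {"targets": [{"dp": [-1, 0, 0], "yaw": 0}, {"dp": [-1, 0, 0], "yaw": 0}, {"dp": [-1, 0, 0], "yaw": 0}, {"dp": [-1, 0, 0], "yaw": 0}, {"dp": [-1, 0, 0], "yaw": 0}, {"dp": [-1, 0, 0], "yaw": 0}], "fingers": -1, "grip_force": 40}}

```text
clock: 4.2
eef_pos: [369.5, 287.4, 18.3]
tcp_rot: [3.141, -0.0, 1.584]
contact_force: [-1.1, -1.3, 5.8]
opening: 0.321
grasp_force: 39.8
```

```bash
python3 go.py 369,287.5,100,91 585,350,60,94 585,350,22,94
```

```text
4.2 [369.5 287.4  18.3] 90.8 op 0.320695399992689 gf 39.804149866104126 tip 8.0 q6 0.6445026202402148
dp [  0.1  -0.5 -81.7] yaw -0.2 dist 82.0
dp [ 59.7 216.3 -41.7] yaw -3.2 dist 228.0
dp [ 59.7 216.3  -3.7] yaw -3.2 dist 224.0
```

Call:
{"op": "carry_out", "data": {"targets": [{"dp": [0, 0, -12], "yaw": 0}, {"dp": [0, 0, -35], "yaw": 0}, {"dp": [4, 12, -55], "yaw": -1}, {"dp": [13, 45, -62], "yaw": -3}, {"dp": [24, 85, -62], "yaw": -3}, {"dp": [35, 125, -62], "yaw": -3}, {"dp": [46, 165, -62], "yaw": -3}, {"dp": [55, 198, -60], "yaw": -3}, {"dp": [59, 212, -54], "yaw": -3}, {"dp": [59.7, 216.3, -45], "yaw": -3}, {"dp": [59.7, 216.3, -40], "yaw": -3}, {"dp": [59.7, 216.3, -40], "yaw": -3}]}}

```text
clock: 5.7
eef_pos: [583.4, 349.4, 57.0]
tcp_rot: [-3.14, 0.001, 1.637]
contact_force: [1.2, 0.0, -0.4]
opening: 0.321
grasp_force: 39.6
```

```bash
python3 go.py 585,350,22.3,94; python3 - <<'E'
from h import *
b=r.grab_frame("side")[120:260,200:394,::-1]
cv2.imwrite("pics/c2.png",cv2.resize(b,None,fx=3,fy=3))
E
```

```text
5.7 [583.4 349.4  57. ] 93.8 op 0.3205760957499759 gf 39.55346167087555 tip 8.0 q6 0.4713619240912503
dp [ 0.5  1.7 34.7] yaw -0.2 dist 35.0
```

View pics/c2.png

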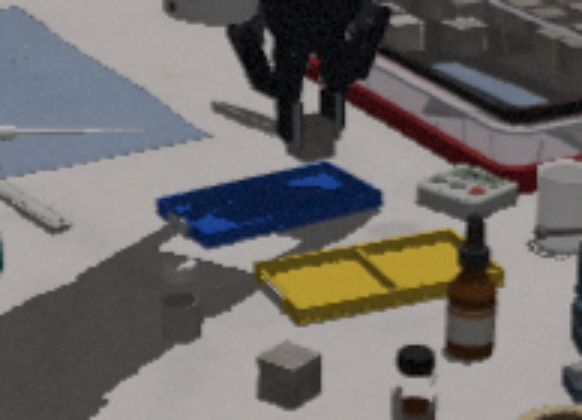

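The cube is held level at crop (315,135) above the far blue bay. I'll lower it and let go.

Call:
{"op": "carry_out", "data": {"targets": [{"dp": [0, 1, 10], "yaw": 0}, {"dp": [0.5, 1.7, 20], "yaw": 0}, {"dp": [0.5, 1.7, 28], "yaw": 0}, {"dp": [0.5, 1.7, 33], "yaw": 0}, {"dp": [0.5, 1.7, 35], "yaw": 0}, {"dp": [0.5, 1.7, 35], "yaw": 0}, {"dp": [0.5, 1.7, 35], "yaw": 0}]}}

```text
clock: 6.62
eef_pos: [586.7, 350.7, 23.1]
tcp_rot: [3.141, -0.0, 1.636]
contact_force: [0.2, -0.1, -0.8]
opening: 0.323
grasp_force: 39.6
```

Call:
{"op": "carry_out", "data": {"targets": [{"dp": [0, 0, 0], "yaw": 0}, {"dp": [0, 0, 0], "yaw": 0}, {"dp": [0, 0, 0], "yaw": 0}, {"dp": [0, 0, -10], "yaw": 0}, {"dp": [0, 0, -30], "yaw": 0}, {"dp": [0, 0, -60], "yaw": 0}, {"dp": [0, 0, -80], "yaw": 0}], "fingers": -0.1}}

```text
clock: 7.5
eef_pos: [587.4, 351.1, 105.7]
tcp_rot: [3.139, -0.001, 1.637]
contact_force: [-0.1, 0.1, -0.5]
opening: 0.447
grasp_force: 0.0
```

```bash
python3 go.py 423,79.5,85,113 423,79.5,18,113
```

```text
7.5 [587.4 351.1 105.7] 93.8 op 0.4470758009027695 gf 0.0 tip 8.0 q6 0.4707946882520213
dp [-260.2 -181.9   20.7] yaw -19.2 dist 318.0
dp [-260.2 -181.9   87.7] yaw -19.2 dist 329.0
```

Call:
{"op": "carry_out", "data": {"targets": [{"dp": [-12, -8, 0], "yaw": -2}, {"dp": [-40, -28, 0], "yaw": -5}, {"dp": [-80, -56, 0], "yaw": -10}, {"dp": [-120, -84, 0], "yaw": -14}, {"dp": [-160, -112, 2], "yaw": -19}, {"dp": [-200, -140, 8], "yaw": -19}, {"dp": [-235, -164, 20], "yaw": -19}, {"dp": [-255, -178, 30], "yaw": -19}, {"dp": [-260, -182, 40], "yaw": -19}, {"dp": [-260, -182, 40], "yaw": -19}, {"dp": [-260, -182, 40], "yaw": -19}], "fingers": 0.2}}

```text
clock: 8.88
eef_pos: [423.1, 79.9, 63.2]
tcp_rot: [3.14, 0.0, 1.969]
contact_force: [0.2, 0.6, 0.7]
opening: 0.599
grasp_force: 0.0
```

```bash
python3 go.py 423,79.5,18,113
```

```text
8.875 [423.1  79.9  63.2] 112.8 op 0.5994754281013928 gf 0.0 tip 8.0 q6 -0.2148457977461586
dp [-0.3 -0.3 45.2] yaw -0.2 dist 45.0
```

Call:
{"op": "carry_out", "data": {"targets": [{"dp": [0, 0, 12], "yaw": 0}, {"dp": [0, 0, 25], "yaw": 0}, {"dp": [0, 0, 36], "yaw": 0}, {"dp": [0, 0, 43], "yaw": 0}, {"dp": [0, 0, 45], "yaw": 0}, {"dp": [0, 0, 45], "yaw": 0}]}}

```text
clock: 9.62
eef_pos: [422.0, 79.1, 17.7]
tcp_rot: [-3.141, -0.0, 1.968]
contact_force: [0.2, -0.7, 1.1]
opening: 0.593
grasp_force: 0.0
```

Call:
{"op": "carry_out", "data": {"targets": [{"dp": [0, 0, 0], "yaw": 0}, {"dp": [0, 0, 0], "yaw": 0}, {"dp": [0, 0, 0], "yaw": 0}, {"dp": [0, 0, 0], "yaw": 0}, {"dp": [0, 0, 0], "yaw": 0}, {"dp": [0, 0, 0], "yaw": 0}], "fingers": -1, "grip_force": 40}}

```text
clock: 10.38
eef_pos: [422.3, 79.2, 18.2]
tcp_rot: [3.141, 0.0, 1.968]
contact_force: [-1.3, 0.6, 6.3]
opening: 0.312
grasp_force: 40.0
```

```bash
python3 go.py 423,79.5,85,113 508,346,60,94 508,346,22,94
```

```text
10.375 [422.3  79.2  18.2] 112.8 op 0.31222234301118695 gf 40.008246302604675 tip 8.0 q6 -0.21539851020677014
dp [  0.    0.8 -66.8] yaw -0.2 dist 67.0
dp [212.8 182.3 -41.8] yaw 18.8 dist 283.0
dp [212.8 182.3  -3.8] yaw 18.8 dist 280.0
```

Call:
{"op": "carry_out", "data": {"targets": [{"dp": [0, 0, -15], "yaw": 0}, {"dp": [0, 0, -45], "yaw": 0}, {"dp": [8, 7, -75], "yaw": 2}, {"dp": [35, 30, -82], "yaw": 5}, {"dp": [68, 58, -82], "yaw": 9}, {"dp": [102, 87, -82], "yaw": 13}, {"dp": [136, 116, -82], "yaw": 17}, {"dp": [170, 145, -82], "yaw": 18.8}, {"dp": [197, 168, -72], "yaw": 18.8}, {"dp": [210, 179, -55], "yaw": 18.8}, {"dp": [212.8, 182.3, -40], "yaw": 18.8}, {"dp": [212.8, 182.3, -40], "yaw": 18.8}]}}

```text
clock: 11.88
eef_pos: [506.8, 345.0, 56.9]
tcp_rot: [-3.139, 0.001, 1.64]
contact_force: [-0.0, -0.8, -0.6]
opening: 0.315
grasp_force: 39.5
```

```bash
python3 go.py 508,346,22,94
```

```text
11.875 [506.8 345.   56.9] 94.0 op 0.31515626970918054 gf 39.450870752334595 tip 8.0 q6 0.5260731790980744
dp [ 0.9  1.3 34.9] yaw -0.0 dist 35.0
```

Call:
{"op": "carry_out", "data": {"targets": [{"dp": [0, 0.5, 10], "yaw": 0}, {"dp": [0.5, 0.5, 20], "yaw": 0}, {"dp": [0.5, 0.5, 28], "yaw": 0}, {"dp": [0.5, 0.5, 33], "yaw": 0}, {"dp": [0.5, 0.5, 35.5], "yaw": 0}, {"dp": [0.5, 0.5, 35.5], "yaw": 0}, {"dp": [0.5, 0.5, 35.5], "yaw": 0}]}}

```text
clock: 12.75
eef_pos: [508.4, 346.6, 22.5]
tcp_rot: [3.141, -0.0, 1.64]
contact_force: [0.8, 0.9, -0.2]
opening: 0.313
grasp_force: 39.5
```

Call:
{"op": "carry_out", "data": {"targets": [{"dp": [0, 0, 0], "yaw": 0}, {"dp": [0, 0, 0], "yaw": 0}, {"dp": [0, 0, 0], "yaw": 0}, {"dp": [0, 0, -10], "yaw": 0}, {"dp": [0, 0, -30], "yaw": 0}, {"dp": [0, 0, -60], "yaw": 0}, {"dp": [0, 0, -90], "yaw": 0}, {"dp": [0, 0, -90], "yaw": 0}], "fingers": -0.1}}

```text
clock: 13.75
eef_pos: [510.0, 347.7, 116.2]
tcp_rot: [3.136, -0.003, 1.64]
contact_force: [-0.7, -0.1, 0.2]
opening: 0.447
grasp_force: 0.0
```

```bash
python3 go.py 399.5,184,90,94 399.5,184,20,94;python3 - <<'E'
from h import *
b=r.grab_frame("side")[120:260,200:394,::-1]
cv2.imwrite("pics/c3.png",cv2.resize(b,None,fx=3,fy=3))
E
```

```text
13.75 [510.  347.7 116.2] 94.0 op 0.4465915816225636 gf 0.0 tip 8.0 q6 0.526688552968437
dp [-155.6 -121.6   26.2] yaw -0.0 dist 199.0
dp [-155.6 -121.6   96.2] yaw -0.0 dist 220.0
```

View pics/c3.png

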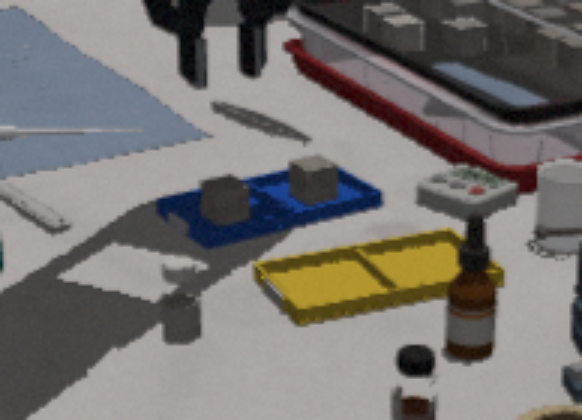

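Both cubes stand upright, at crop (225,198) and (315,178), one per blue bay. The white vial is next.

Call:
{"op": "carry_out", "data": {"targets": [{"dp": [-10, -8, 0], "yaw": 0}, {"dp": [-38, -30, 0], "yaw": 0}, {"dp": [-75, -59, 5], "yaw": 0}, {"dp": [-112, -88, 10], "yaw": 0}, {"dp": [-140, -109, 15], "yaw": 0}, {"dp": [-152, -119, 20], "yaw": 0}, {"dp": [-155.5, -121.5, 25], "yaw": 0}, {"dp": [-155.5, -121.5, 27], "yaw": 0}, {"dp": [-155.5, -121.5, 27], "yaw": 0}, {"dp": [-155.5, -121.5, 27], "yaw": 0}], "fingers": 0.2}}

```text
clock: 15.05
eef_pos: [398.3, 183.5, 85.3]
tcp_rot: [3.141, -0.0, 1.641]
contact_force: [0.5, -0.1, 0.7]
opening: 0.598
grasp_force: 0.0
```

```bash
python3 go.py 399.5,184,18,94
```

```text
15.05 [398.3 183.5  85.3] 94.0 op 0.5983405471668313 gf 0.0 tip 8.0 q6 0.35850094239219066
dp [ 0.4  1.3 67.3] yaw -0.0 dist 67.0
```

Call:
{"op": "carry_out", "data": {"targets": [{"dp": [0.4, 1, 12], "yaw": 0}, {"dp": [0.4, 1, 30], "yaw": 0}, {"dp": [0.4, 1, 47], "yaw": 0}, {"dp": [0.4, 1, 60], "yaw": 0}, {"dp": [0.4, 1, 66], "yaw": 0}, {"dp": [0.4, 1, 67], "yaw": 0}, {"dp": [0.4, 1, 67], "yaw": 0}]}}

```text
clock: 15.92
eef_pos: [399.0, 183.5, 18.5]
tcp_rot: [3.141, -0.0, 1.64]
contact_force: [-0.4, 0.5, 0.3]
opening: 0.597
grasp_force: 0.0
```

Call:
{"op": "carry_out", "data": {"targets": [{"dp": [0, 0, 0], "yaw": 0}, {"dp": [0, 0, 0], "yaw": 0}, {"dp": [0, 0, 0], "yaw": 0}, {"dp": [0, 0, 0], "yaw": 0}, {"dp": [0, 0, 0], "yaw": 0}, {"dp": [0, 0, 0], "yaw": 0}, {"dp": [0, 0, 0], "yaw": 0}], "fingers": -1, "grip_force": 30}}

```text
clock: 16.8
eef_pos: [399.0, 183.5, 18.7]
tcp_rot: [3.141, -0.0, 1.64]
contact_force: [-1.4, -0.1, 7.4]
opening: 0.282
grasp_force: 29.2
```

```bash
python3 go.py 399.5,184,90 590.5,189.5,60,86 590.5,189.5,22,86
```

```text
16.8 [399.  183.5  18.7] 94.0 op 0.281578564831139 gf 29.249939918518066 tip 8.0 q6 0.3584380139234366
dp [  0.4   0.5 -71.3] yaw 0 dist 71.0
dp [ -7.3 191.4 -41.3] yaw 8.0 dist 196.0
dp [ -7.3 191.4  -3.3] yaw 8.0 dist 192.0
```

Call:
{"op": "carry_out", "data": {"targets": [{"dp": [0, 0, -12], "yaw": 0}, {"dp": [0, 0, -40], "yaw": 0}, {"dp": [0, 10, -68], "yaw": 1}, {"dp": [-1, 38, -75], "yaw": 3}, {"dp": [-3, 72, -75], "yaw": 5}, {"dp": [-4, 107, -75], "yaw": 7}, {"dp": [-6, 142, -75], "yaw": 8}, {"dp": [-7, 172, -70], "yaw": 8}, {"dp": [-7, 187, -58], "yaw": 8}, {"dp": [-7.3, 191, -45], "yaw": 8}, {"dp": [-7.3, 191, -40], "yaw": 8}, {"dp": [-7.3, 191, -40], "yaw": 8}]}}

```text
clock: 18.3
eef_pos: [588.3, 189.2, 57.6]
tcp_rot: [-3.14, 0.001, 1.501]
contact_force: [-0.2, 0.2, -1.1]
opening: 0.284
grasp_force: 29.5
```

```bash
python3 go.py 590.5,189.5,22.3,86;python3 - <<'E'
from h import *
b=r.grab_frame("side")[120:260,200:394,::-1]
cv2.imwrite("pics/c4.png",cv2.resize(b,None,fx=3,fy=3))
E
```

```text
18.3 [588.3 189.2  57.6] 86.0 op 0.2843270800377551 gf 29.492969512939453 tip 8.0 q6 0.37873692116707525
dp [ 0.5  2.1 35.3] yaw -0.0 dist 35.0
```

View pics/c4.png

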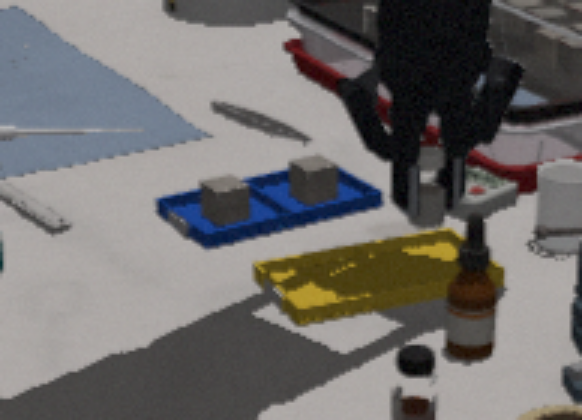

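The white vial is held upright at crop (427,190) above the far yellow bay. I'll lower it and let go.

Call:
{"op": "carry_out", "data": {"targets": [{"dp": [0.5, 0.5, 10], "yaw": 0}, {"dp": [0.5, 1, 20], "yaw": 0}, {"dp": [0.5, 1, 28], "yaw": 0}, {"dp": [0.5, 1, 33], "yaw": 0}, {"dp": [0.5, 1, 35.5], "yaw": 0}, {"dp": [0.5, 1, 36], "yaw": 0}, {"dp": [0.5, 1, 36], "yaw": 0}]}}

```text
clock: 19.23
eef_pos: [591.0, 189.8, 22.5]
tcp_rot: [3.141, -0.0, 1.5]
contact_force: [-0.7, -0.2, -0.2]
opening: 0.283
grasp_force: 29.5
```

Call:
{"op": "carry_out", "data": {"targets": [{"dp": [0, 0, 0], "yaw": 0}, {"dp": [0, 0, 0], "yaw": 0}, {"dp": [0, 0, 0], "yaw": 0}, {"dp": [0, 0, -10], "yaw": 0}, {"dp": [0, 0, -30], "yaw": 0}, {"dp": [0, 0, -60], "yaw": 0}, {"dp": [0, 0, -100], "yaw": 0}, {"dp": [0, 0, -105], "yaw": 0}, {"dp": [0, 0, -105], "yaw": 0}], "fingers": -0.15}}

```text
clock: 20.35
eef_pos: [591.1, 189.8, 128.4]
tcp_rot: [3.14, -0.001, 1.5]
contact_force: [-0.0, 0.3, -0.7]
opening: 0.422
grasp_force: 0.0
```

```bash
python3 go.py 399,100,130,86  465,4,90,86
```

```text
20.35 [591.1 189.8 128.4] 86.0 op 0.4222698417651006 gf 0.0 tip 8.0 q6 0.3787602200413994
dp [-103.1 -185.3   -1.6] yaw -0.0 dist 212.0
dp [-194.2 -112.7   38.4] yaw -0.0 dist 228.0
```

Call:
{"op": "carry_out", "data": {"targets": [{"dp": [-8, -12, 0], "yaw": 0}, {"dp": [-25, -40, 0], "yaw": 0}, {"dp": [-48, -78, 0], "yaw": 0}, {"dp": [-70, -115, 0], "yaw": 0}, {"dp": [-92, -140, 0], "yaw": 0}, {"dp": [-120, -142, 0], "yaw": 0}, {"dp": [-150, -132, 5], "yaw": 0}, {"dp": [-177, -120, 15], "yaw": 0}, {"dp": [-191, -114, 28], "yaw": 0}, {"dp": [-194, -112.7, 38], "yaw": 0}, {"dp": [-194, -112.7, 40], "yaw": 0}, {"dp": [-194, -112.7, 40], "yaw": 0}], "fingers": 0.2}}

```text
clock: 21.85
eef_pos: [464.3, 4.8, 87.1]
tcp_rot: [-3.141, -0.0, 1.501]
contact_force: [-1.2, 0.7, 0.1]
opening: 0.599
grasp_force: 0.0
```

```bash
python3 go.py 465,4,18,86;python3 - <<'E'
from h import *
b=r.grab_frame("side")[120:300,220:470,::-1]
cv2.imwrite("pics/c5.png",cv2.resize(b,None,fx=3,fy=3))
E
```

```text
21.85 [464.3   4.8  87.1] 86.0 op 0.5990020867308368 gf 0.0 tip 8.0 q6 0.07659453310225739
dp [-0.8  0.7 69.1] yaw 0.0 dist 69.0
```

View pics/c5.png

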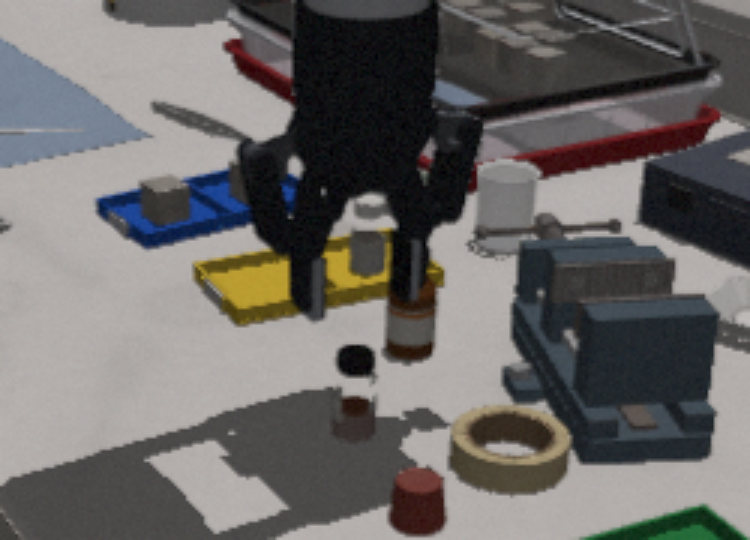

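The white vial stands upright in the far yellow bay at crop (367,240). The gripper is over the black vial at crop (355,390), so I'll go down.

Call:
{"op": "carry_out", "data": {"targets": [{"dp": [-0.8, 0.4, 12], "yaw": 0}, {"dp": [-0.8, 0.4, 30], "yaw": 0}, {"dp": [-0.8, 0.4, 47], "yaw": 0}, {"dp": [-0.8, 0.4, 60], "yaw": 0}, {"dp": [-0.8, 0.4, 67], "yaw": 0}, {"dp": [-0.8, 0.4, 69], "yaw": 0}, {"dp": [-0.8, 0.4, 69], "yaw": 0}]}}

```text
clock: 22.78
eef_pos: [465.3, 3.3, 18.4]
tcp_rot: [3.141, -0.0, 1.5]
contact_force: [0.6, -0.2, 0.0]
opening: 0.599
grasp_force: 0.0
```

Call:
{"op": "carry_out", "data": {"targets": [{"dp": [0, 0, 0], "yaw": 0}, {"dp": [0, 0, 0], "yaw": 0}, {"dp": [0, 0, 0], "yaw": 0}, {"dp": [0, 0, 0], "yaw": 0}, {"dp": [0, 0, 0], "yaw": 0}, {"dp": [0, 0, 0], "yaw": 0}, {"dp": [0, 0, 0], "yaw": 0}], "fingers": -1, "grip_force": 30}}

```text
clock: 23.65
eef_pos: [465.4, 3.3, 18.8]
tcp_rot: [3.141, -0.0, 1.5]
contact_force: [-1.9, -0.3, 6.2]
opening: 0.28
grasp_force: 29.3
```

```bash
python3 go.py 430,40,110,86 425,150,110,86 514,196.5,60,86 514,196.5,22,86
```

```text
23.65 [465.4   3.3  18.8] 86.0 op 0.2799690845593034 gf 29.292512834072113 tip 8.0 q6 0.07435096591855303
dp [ 34.1 -37.9 -91.2] yaw -0.0 dist 105.0
dp [143.5 -50.6 -91.2] yaw -0.0 dist 177.0
dp [196.1  34.9 -41.2] yaw -0.0 dist 203.0
dp [196.1  34.9  -3.2] yaw -0.0 dist 199.0
```

Call:
{"op": "carry_out", "data": {"targets": [{"dp": [0, 0, -12], "yaw": 0}, {"dp": [0, -3, -40], "yaw": 0}, {"dp": [6, -12, -72], "yaw": 0}, {"dp": [22, -27, -88], "yaw": 0}, {"dp": [50, -40, -90], "yaw": 0}, {"dp": [85, -45, -90], "yaw": 0}, {"dp": [118, -40, -90], "yaw": 0}, {"dp": [148, -18, -90], "yaw": 0}, {"dp": [172, 8, -85], "yaw": 0}, {"dp": [190, 27, -70], "yaw": 0}, {"dp": [196, 34.5, -50], "yaw": 0}, {"dp": [196, 34.9, -40], "yaw": 0}]}}

```text
clock: 25.15
eef_pos: [513.7, 196.6, 57.9]
tcp_rot: [-3.141, 0.0, 1.501]
contact_force: [-0.3, -0.4, 0.2]
opening: 0.286
grasp_force: 29.5
```

```bash
python3 go.py 514,196.5,22.3,86
```

```text
25.15 [513.7 196.6  57.9] 86.0 op 0.2863247415559977 gf 29.519224762916565 tip 8.0 q6 0.4327961652046146
dp [-0.1  0.3 35.6] yaw -0.0 dist 36.0
```

Call:
{"op": "carry_out", "data": {"targets": [{"dp": [0, 0, 10], "yaw": 0}, {"dp": [0, 0, 20], "yaw": 0}, {"dp": [0, 0, 28], "yaw": 0}, {"dp": [0, 0, 33], "yaw": 0}, {"dp": [0, 0, 35.5], "yaw": 0}, {"dp": [0, 0, 36], "yaw": 0}, {"dp": [0, 0, 36], "yaw": 0}]}}

```text
clock: 26.02
eef_pos: [513.8, 196.4, 22.4]
tcp_rot: [3.141, -0.0, 1.5]
contact_force: [-0.1, -0.4, -0.6]
opening: 0.289
grasp_force: 29.5
```

Call:
{"op": "carry_out", "data": {"targets": [{"dp": [0, 0, 0], "yaw": 0}, {"dp": [0, 0, 0], "yaw": 0}, {"dp": [0, 0, 0], "yaw": 0}, {"dp": [0, 0, -10], "yaw": 0}, {"dp": [0, 0, -30], "yaw": 0}, {"dp": [0, 0, -60], "yaw": 0}, {"dp": [0, 0, -100], "yaw": 0}, {"dp": [0, 0, -105], "yaw": 0}, {"dp": [0, 0, -105], "yaw": 0}], "fingers": -0.15}}

```text
clock: 27.15
eef_pos: [513.8, 196.4, 127.8]
tcp_rot: [3.141, -0.0, 1.5]
contact_force: [-0.4, 0.8, -0.6]
opening: 0.424
grasp_force: 0.0
```

```bash
python3 go.py 445.5,-91,90,18 400,50,130
```

```text
27.15 [513.8 196.4 127.8] 86.0 op 0.4238169075409316 gf 0.0 tip 8.0 q6 0.43282431356605666
dp [-291.5  -47.9   37.8] yaw 68.0 dist 298.0
dp [-154.1 -103.2   -2.2] yaw 0 dist 185.0
```

Call:
{"op": "carry_out", "data": {"targets": [{"dp": [-12, -10, 0], "yaw": 3}, {"dp": [-40, -32, 0], "yaw": 10}, {"dp": [-75, -60, 0], "yaw": 18}, {"dp": [-110, -80, 0], "yaw": 26}, {"dp": [-150, -90, 0], "yaw": 34}, {"dp": [-190, -84, 0], "yaw": 43}, {"dp": [-228, -72, 5], "yaw": 52}, {"dp": [-262, -59, 15], "yaw": 60}, {"dp": [-284, -51, 30], "yaw": 66}, {"dp": [-291.5, -48, 45], "yaw": 68}, {"dp": [-291.5, -48, 55], "yaw": 68}, {"dp": [-291.5, -48, 55], "yaw": 68}], "fingers": 0.25}}

```text
clock: 28.65
eef_pos: [444.1, -90.1, 71.2]
tcp_rot: [-3.14, 0.002, 0.315]
contact_force: [0.0, -1.1, 0.6]
opening: 0.618
grasp_force: 0.0
```

```bash
python3 go.py 445.5,-91,16,18;python3 - <<'E'
from h import *
b=r.grab_frame("side")[120:320,220:490,::-1]
cv2.imwrite("pics/c6.png",cv2.resize(b,None,fx=2.9,fy=2.9))
E
```

```text
28.65 [444.1 -90.1  71.2] 18.1 op 0.6184736258632437 gf 0.0 tip 8.0 q6 1.0515969923885289
dp [ 1.   1.3 55.2] yaw 0.1 dist 55.0
```

View pics/c6.png

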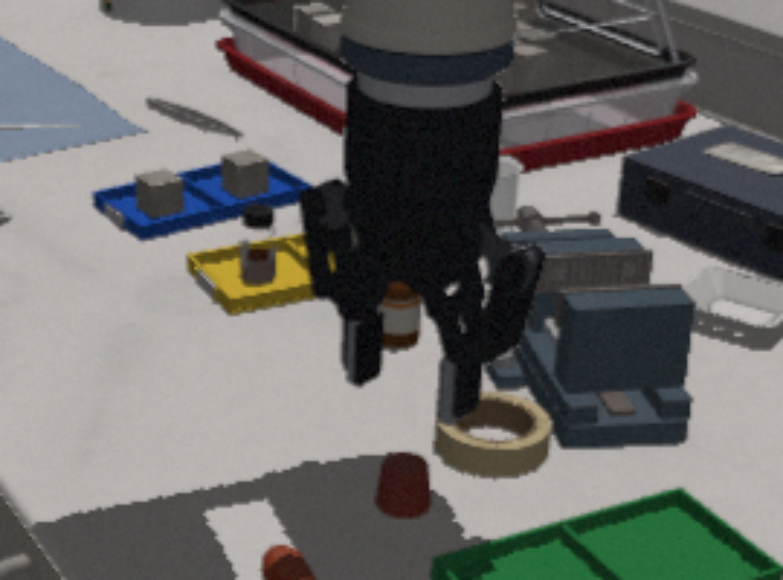

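The black vial stands in the near yellow bay at crop (258,250). The gripper is above the bung at crop (403,485), with its jaws beside the tape, not over it. I'll go down.

Call:
{"op": "carry_out", "data": {"targets": [{"dp": [0.6, 1, 12], "yaw": 0}, {"dp": [0.6, 1, 28], "yaw": 0}, {"dp": [0.6, 1, 42], "yaw": 0}, {"dp": [0.6, 1, 51], "yaw": 0}, {"dp": [0.6, 1, 55], "yaw": 0}, {"dp": [0.6, 1, 55], "yaw": 0}, {"dp": [0.6, 1, 55], "yaw": 0}]}}

```text
clock: 29.58
eef_pos: [446.5, -91.8, 17.6]
tcp_rot: [3.141, -0.001, 0.314]
contact_force: [0.3, -0.3, 1.0]
opening: 0.622
grasp_force: 0.0
```

Call:
{"op": "carry_out", "data": {"targets": [{"dp": [0, 0, 0], "yaw": 0}, {"dp": [0, 0, 0], "yaw": 0}, {"dp": [0, 0, 0], "yaw": 0}, {"dp": [0, 0, 0], "yaw": 0}, {"dp": [0, 0, 0], "yaw": 0}, {"dp": [0, 0, 0], "yaw": 0}, {"dp": [0, 0, 0], "yaw": 0}], "fingers": -1, "grip_force": 30}}

```text
clock: 30.45
eef_pos: [446.4, -91.8, 17.8]
tcp_rot: [3.141, -0.001, 0.314]
contact_force: [-0.6, 1.1, 4.4]
opening: 0.341
grasp_force: 29.2
```

```bash
python3 go.py 455.5,-196,60,-4 455.5,-196,20,-4
```

```text
30.45 [446.4 -91.8  17.8] 18.0 op 0.3413127900673148 gf 29.226124584674835 tip 8.0 q6 1.051110973517278
dp [-23.5 101.9 -42.2] yaw 22.0 dist 113.0
dp [-23.5 101.9  -2.2] yaw 22.0 dist 105.0
```

Call:
{"op": "carry_out", "data": {"targets": [{"dp": [0, 0, -10], "yaw": 0}, {"dp": [0, 0, -30], "yaw": 0}, {"dp": [-2, 8, -48], "yaw": 3}, {"dp": [-7, 30, -50], "yaw": 9}, {"dp": [-14, 60, -50], "yaw": 16}, {"dp": [-20, 86, -48], "yaw": 22}, {"dp": [-23, 98, -42], "yaw": 22}, {"dp": [-23.5, 102, -38], "yaw": 22}, {"dp": [-23.5, 102, -38], "yaw": 22}, {"dp": [-23.5, 102, -38], "yaw": 22}]}}

```text
clock: 31.7
eef_pos: [455.1, -195.3, 55.2]
tcp_rot: [-3.141, 0.001, -0.069]
contact_force: [0.9, 0.0, 0.1]
opening: 0.341
grasp_force: 29.8
```

```bash
python3 go.py 455.5,-196,21,-4;python3 - <<'E'
from h import *
b=r.grab_frame("side")[150:360,250:520,::-1]
cv2.imwrite("pics/c7.png",cv2.resize(b,None,fx=2.8,fy=2.8))
E
```

```text
31.7 [ 455.1 -195.3   55.2] -4.0 op 0.3405253044878032 gf 29.7601917386055 tip 8.0 q6 1.2313268069635943
dp [ 0.4  0.7 34.2] yaw 0.0 dist 34.0
```

View pics/c7.png

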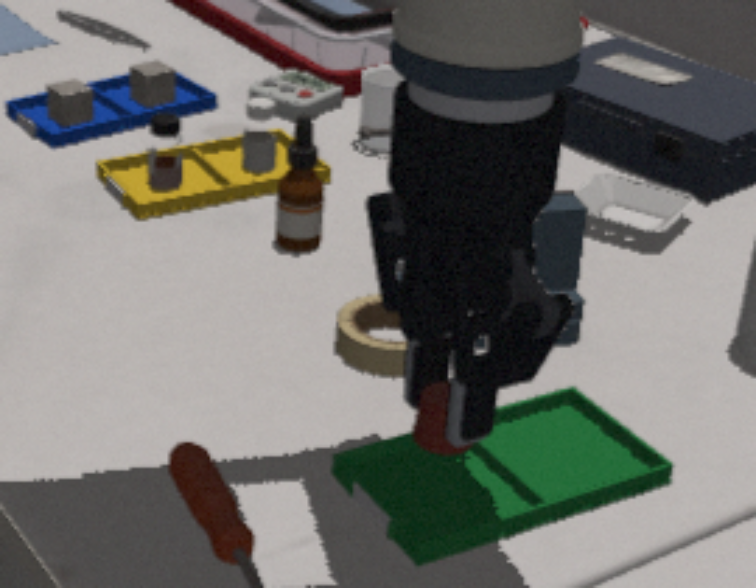

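The bung is held upright at crop (440,420) over the near green bay. Both vials and both cubes stand in their bays. I'll lower it and let go.

Call:
{"op": "carry_out", "data": {"targets": [{"dp": [0, 0.3, 10], "yaw": 0}, {"dp": [0, 0.5, 20], "yaw": 0}, {"dp": [0, 0.5, 28], "yaw": 0}, {"dp": [0, 0.5, 32], "yaw": 0}, {"dp": [0, 0.5, 34], "yaw": 0}, {"dp": [0, 0.5, 34.5], "yaw": 0}, {"dp": [0, 0.5, 34.5], "yaw": 0}]}}

```text
clock: 32.62
eef_pos: [455.4, -196.6, 21.0]
tcp_rot: [3.141, -0.0, -0.07]
contact_force: [0.4, -0.8, -0.7]
opening: 0.343
grasp_force: 29.9
```

Call:
{"op": "carry_out", "data": {"targets": [{"dp": [0, 0, 0], "yaw": 0}, {"dp": [0, 0, 0], "yaw": 0}, {"dp": [0, 0, 0], "yaw": 0}, {"dp": [0, 0, -10], "yaw": 0}, {"dp": [0, 0, -30], "yaw": 0}, {"dp": [0, 0, -60], "yaw": 0}, {"dp": [0, 0, -110], "yaw": 0}, {"dp": [-30, 40, -150], "yaw": 0}, {"dp": [-60, 90, -170], "yaw": 0}, {"dp": [-90, 140, -180], "yaw": 0}, {"dp": [-110, 180, -180], "yaw": 0}, {"dp": [-110, 190, -180], "yaw": 0}], "fingers": -0.05}}

```text
clock: 34.12
eef_pos: [330.8, -380.2, 201.7]
tcp_rot: [3.14, -0.001, -0.074]
contact_force: [0.4, 0.8, 1.4]
opening: 0.474
grasp_force: 0.0
```

```bash
python3 - <<'E'
from h import *
a=r.grab_frame("top")[130:330,130:490,::-1];b=r.grab_frame("side")[165:355,165:507,::-1]
cv2.imwrite("pics/c8.png",np.vstack([cv2.resize(a,(540,300)),cv2.resize(b,(540,300))]))
print(r.sense()['clock'],r.sense()['contact_force'])
E
```

```text
34.225 [-0.19086753 -0.47487032  0.55238058]
```

View pics/c8.png

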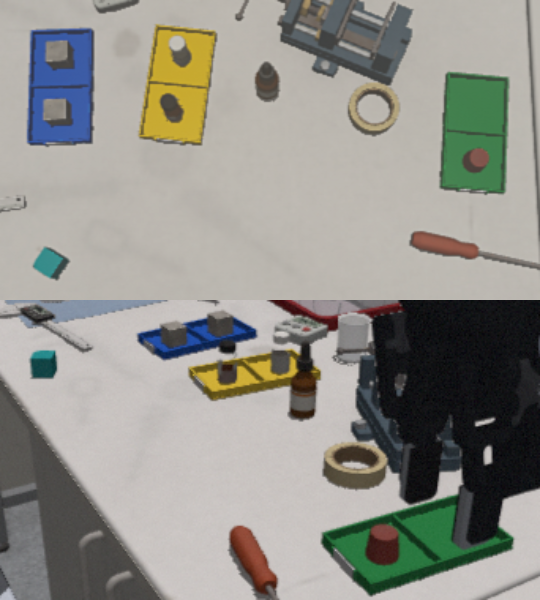

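All five things stand upright, each in its own bay: cubes at (57,52) and (57,110), vials at (180,48) and (172,105), bung at (476,158). The dropper, tape and turquoise cube haven't moved, so I'll hand in.

```bash
python3 -c "
from rig import r
print(r.sign_off())"
```

```text
the job is handed in; nothing more can be done
None
```

I handed the job in after about 34 s of robot time: both cubes are in the blue tray, both vials in the yellow and the bung in the green, each upright in its own bay, and the dropper bottle and tape look unmoved in the final pictures.

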